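# Push the soap bars out of the mould and rack them

## Task

Slide the soap mould's shutter fully open, then use the push rod to drive every soap bar in the mould out of its bore onto the landing tray, and put the rod back on its cork mat. Lay all the bars flat on the floor of the curing crate, in one layer with none touching another, so that air can reach them, and slide the shutter fully shut again. Fresh soap dents, so grip a bar with no more than 45 N, and leave the mug and the bottle where they are.

Things in the scene. Friction and masses are not known exactly. Their poses are not given: they have to be found in the camera images.
- mould: Soap mould, fixed: a wooden block 224 (x) x 80 (y) x 68 (z) mm with four square through bores along y, at x = -78, -26, +26, +78 mm, each 36 x 36 mm, floor at z = 24 mm. A 20 mm sight slot in the top over each bore shows whether a bar is inside. Origin: centre of the block's underside, z up. The rod enters at the -y face (y = -40 mm); bars leave at the +y face (y = +40 mm).
- mould_tray (a point): Centre of the landing tray's floor, at the mould's y = 120 mm, z = 22 mm (2 mm below the bore floor); axes as the mould's. The grey painted tray, part of the mould, joins the exit face: y = 40 to 200 mm, x = -130 to +130 mm in the mould's frame, with rims 9 mm high at its far end and sides.
- shutter_plate (a joint): Blue sliding shutter in front of the four exits, m: plane y = 42 to 48 mm of the mould; 0 = shut (a 14 mm bar stands in the middle of every exit), 0.026 = fully open, at its end stop (38 mm windows line up with the bores). It slides along the mould's +x, 2 N of friction, and stays where it is left.
- shutter_tab (a point): Orange upright tab on top of the shutter, 14 x 14 mm, standing from z = 68 to 98 mm above the worktop at the mould's y = 45 mm and x = 92 mm (shut) to 118 mm (open); this point is on its axis, 8 mm below its top. Its axes are the mould's. Pinch it from above, or push it sideways.
- rod: Push rod, 204 mm long, 120 g: a red square handle 60 x 26 x 26 mm, a wooden dowel 12 mm thick and a black round pusher head 26 mm in diameter, 8 mm thick. Origin: centre of the handle. Its x axis runs along the rod from handle to head. It lies level, axis 13 mm above what it lies on.
- rod_tip (a point): Centre of the end face of the rod's black head, 174 mm from the handle's centre along the rod's x.
- rod_mid (a point): Middle of the rod's length, 72 mm from the handle's centre along the rod's x.
- mat: Cork mat fixed to the worktop, 300 (x) x 160 (y) x 3 mm, the rod's place. Origin: centre of its underside.
- crate: Curing crate fixed to the worktop: an open wooden box 250 (x) x 150 (y) x 42 mm, walls and floor 6 mm thick. Origin: centre of its underside, z up.
- soap_a: Honey yellow bar of fresh soap, 34 x 50 (y) x 34 mm, about 60 g, absent in some runs. Origin: its centre; its y axis runs along its length. At the start it sits inside one of the mould's bores, long axis along the bore, gripped there by a spring catch (about 3 to 6 N to push it along). Soap dents: grip it with at most 45 N (each finger; 95 N for both together).
- soap_b: Green bar of fresh soap, 34 x 50 (y) x 34 mm, about 60 g, absent in some runs. Origin: its centre; its y axis runs along its length. At the start it sits inside one of the mould's bores, long axis along the bore, gripped there by a spring catch (about 3 to 6 N to push it along). Soap dents: grip it with at most 45 N (each finger; 95 N for both together).
- soap_c: Pink bar of fresh soap, 34 x 50 (y) x 34 mm, about 60 g, absent in some runs. Origin: its centre; its y axis runs along its length. At the start it sits inside one of the mould's bores, long axis along the bore, gripped there by a spring catch (about 3 to 6 N to push it along). Soap dents: grip it with at most 45 N (each finger; 95 N for both together).
- soap_d: Lavender bar of fresh soap, 34 x 50 (y) x 34 mm, about 60 g, absent in some runs. Origin: its centre; its y axis runs along its length. At the start it sits inside one of the mould's bores, long axis along the bore, gripped there by a spring catch (about 3 to 6 N to push it along). Soap dents: grip it with at most 45 N (each finger; 95 N for both together).
- mug: Blue mug, 80 mm wide, 90 mm tall, a bystander. Origin: centre of its underside.
- oil: Green oil bottle, 56 mm wide, 190 mm tall, a bystander. Origin: centre of its underside.
There are look-alikes about, which are no part of the job. What is shaped like the soap_d but black or grey is not meant.

How it is judged (in metres and radians):
On the way, in this order (a step that is already met when the one before it is completed fails the run):
1. the shutter is fully open (at least 24 of 26 mm) (value of joint shutter_plate above 0.024 m), for 0.2 s.
2. every bar has left its bore (at least 65 mm from where it started) (distance of each of soap_a, soap_b, soap_c, soap_d from where it was at the start of the episode above 0.065 m), for 0.2 s.
At the end, for the whole second after the job is handed in: Every bar lies at rest, long axis level (within about 0.22 rad), directly on the floor of the crate, inside its walls and pressing on no other bar; the rod lies at rest on the mat, its middle within 70 mm of the mat's centre along each of the mat's axes; the shutter is shut again (within 4 mm of 0) (x of soap_a in the frame of crate between -0.115 and 0.115 m and y of soap_a in the frame of crate between -0.066 and 0.066 m and z of soap_a in the frame of crate between 0.015 and 0.032 m and angle between soap_a's own y axis and vertical between 1.35 and 1.8 rad and linear speed of each of soap_a, soap_b, soap_c, soap_d, rod below 0.02 m/s and x of soap_b in the frame of crate between -0.115 and 0.115 m and y of soap_b in the frame of crate between -0.066 and 0.066 m and z of soap_b in the frame of crate between 0.015 and 0.032 m and angle between soap_b's own y axis and vertical between 1.35 and 1.8 rad and x of soap_c in the frame of crate between -0.115 and 0.115 m and y of soap_c in the frame of crate between -0.066 and 0.066 m and z of soap_c in the frame of crate between 0.015 and 0.032 m and angle between soap_c's own y axis and vertical between 1.35 and 1.8 rad and x of soap_d in the frame of crate between -0.115 and 0.115 m and y of soap_d in the frame of crate between -0.066 and 0.066 m and z of soap_d in the frame of crate between 0.015 and 0.032 m and angle between soap_d's own y axis and vertical between 1.35 and 1.8 rad and contact force between soap_a and soap_b below 0.02 N and contact force between each of soap_a, soap_b and soap_c below 0.02 N and contact force between each of soap_a, soap_b, soap_c and soap_d below 0.02 N and value of joint shutter_plate below 0.004 m and x of rod_mid in the frame of mat between -0.07 and 0.07 m and y of rod_mid in the frame of mat between -0.07 and 0.07 m and z of rod_mid in the frame of mat below 0.03 m); the robot touches nothing.
It fails at once if the fingers touch a bar that is still inside its bore (centre within the block, under 50 mm along y): only the rod drives it out ((contact force between the fingers and soap_a above 0.5 N and y of soap_a in the frame of mould between -0.04 and 0.05 m and x of soap_a in the frame of mould between -0.1 and 0.1 m and z of soap_a in the frame of mould below 0.055 m) or (contact force between the fingers and soap_b above 0.5 N and y of soap_b in the frame of mould between -0.04 and 0.05 m and x of soap_b in the frame of mould between -0.1 and 0.1 m and z of soap_b in the frame of mould below 0.055 m) or (contact force between the fingers and soap_c above 0.5 N and y of soap_c in the frame of mould between -0.04 and 0.05 m and x of soap_c in the frame of mould between -0.1 and 0.1 m and z of soap_c in the frame of mould below 0.055 m) or (contact force between the fingers and soap_d above 0.5 N and y of soap_d in the frame of mould between -0.04 and 0.05 m and x of soap_d in the frame of mould between -0.1 and 0.1 m and z of soap_d in the frame of mould below 0.055 m)).
It fails at once if the two fingers together press a soap bar with more than 95 N (a grip of over 45 N) (contact force between the fingers and soap_a above 95 N or contact force between the fingers and soap_b above 95 N or contact force between the fingers and soap_c above 95 N or contact force between the fingers and soap_d above 95 N).
It fails at once if mug or bottle moved more than 30 mm (distance of any of mug, oil from where it was at the start of the episode above 0.03 m).
Of soap_a, soap_b, soap_c, soap_d only 2 to 4 are there at a start; the rules pass over those that are not, and their reading is None.
At some moment in a run one of rod may be knocked a few centimetres aside while the robot is not near it.
Once in a run the grip may slacken for a moment while it holds something.
It also fails if it takes over 210 s, if anything falls off the work surface, if the arm or the gripper's body presses on something with over 40 N, if the wrist force passes 120 N, or if a joint passes its speed limit or range.

## Robot

A 6-joint arm with a two-finger parallel gripper is mounted at the origin on the work surface. World frame = base frame: x ahead of the robot, y to its left, z up, the work surface at z = 0. Lengths are in mm, angles in rad, forces in N, time in s.
With the tool pointing down it reaches from about 275 to 750 mm from the base axis. Payload 10.2 kg.
Tool frame: the origin (TCP) lies at the very end of the fingers, on their centre line; the grasp point (between the pads) lies 19 mm behind it (ctrl.hold_point_z is the distance from the TCP to the grasp point, in mm); z points along the fingers, y is the direction in which the jaws open and shut (so a half turn about z gives the same grasp; the last joint's range is limited). The gripper opens to 85 mm and grips with 20 to 120 N. Pads are 22 mm wide; open, the fingers measure 114 mm over their backs; the gripper's body (76 mm by 85 mm) begins 54 mm behind the grasp point. The pads swing forward as they close: fully open they stand 13 mm farther back than shut.
Start: joints at [0.954, 0.313, 1.498, -0, 1.331, -0.223], TCP at [201.456, 484.816, 231.294] pointing down, gripper open.
Joint ranges: [-2.94, 2.94], [-0.97, 2.17], [0.19, 2.56], [-1.23, 4.37], [0.02, 3.11], [-2.88, 2.88]. Speed limits (rad/s): [2.39, 2.39, 3.01, 3.14, 3.14, 3.14].

## Interface

Orientations are given as a unit quaternion [w, x, y, z].
In Python, from rig import readout, cams, workorder, spotter, ctrl gives the robot as it stands.
- The arm moves only by the tool step_arm, never from a script. Its argument "plan" is text: rows parted by semicolons, each of 5 numbers parted by spaces: the shift along the tool's x, y, z in cm, then the turn about the tool's z in degrees, then the opening in per cent of the stroke, from 0 (shut) to 100 (fully open). In form: x y z twist gripper; .... A call has 1 to 10 rows; each row is the pose to reach, as a shift and turn from the pose commanded when the call began, along the tool's axes at that moment; what a row does not reach only later rows make up. A row lasts 1/10 s, in which the tool goes at most 50 mm and 8.59 degrees, less where a joint would pass 70% of its speed; a pose out of reach is approached as far as the arm can. A call with a gripper value outside its range is refused whole. The fingers move at their own pace and stop on an object; "grip_force" is the grip in N (left out, the last holds). Time passes only in rows, so rows that repeat a pose let the fingers close. It gives the time, the measured TCP pose, the force and the opening at its end, in the units of the state.
- readout.sense(): the state, without advancing time (a new reading comes with each control period).
- cams.capture(name): name is "scene" or "top" or "wrist"; returns (picture, depth): 420x560x3 uint8, red, green, blue; 420x560 float32, mm along the optical axis (not along the pixel's ray), 0 where there is no reading.
- cams.camera_info(name): a dict with "vfov" (degrees; the focal length in pixels is half the picture's height over the tangent of half this angle, whatever the lens; pixels are square), "cx", "cy" (the principal point, pixels), "rvec" (rotation vector, rad) and "tvec" (3), from world to camera coordinates, as OpenCV has them. Camera axes: x right, y down, z forward; pixel columns grow to the right and rows downward; lengths in mm; the calibration is good to about 2 mm. A picture is of the moment at which its call begins: read the wrist's pose just before it. camera_info takes no time and is no camera call; for the wrist camera it gives the pose at the moment of the call.
- workorder.finish_job(): hands the job in, once; it reports no verdict.
Trained networks look in the newest picture that a camera, given by its name, has taken for a name from the list of things; names that differ only in an ending like _2 or _b are one class to them, and where a whole thing is asked for, a point or a joint stands for the part that bears it (a point fixed in the world has none). Each returns a list of dicts, best first, with "conf" (0 to 1); they miss things now and then, are a little off and sometimes report something else, mostly with a low value. They report only what shows in the picture. A call takes as long as a camera call. They do not tell look-alikes from the thing itself.
- spotter.regions_of(camera, target): "pixels" (420x560 bool, what is visible of it) and "extent" ([centre column, centre row, width, height] in pixels, round what is visible of it).
The state is a dict: "time_s": time; "joints": joint angles; "dq": joint speeds; "tau": joint torques, N m; "eef_pos": TCP position; "ee_rot": TCP orientation; "force": force on the tool from outside, world axes, zero at the start; "wrist_torque": the same for the moment, N m; "grip_width": opening from 0.0 (shut) to 1.0 (fully open).
Only numpy, scipy, OpenCV 4.12 (cv2) and the standard library are available. Lean on these libraries where they do the work, as an engineer would, in place of code of your own. Each camera call takes 0.05 s, during which the arm holds its last target. There are 200 camera calls.

## Working session

There is one attempt and no reset: what is moved stays moved. The work goes in short steps, Python scripts to look and compute and a tool call to move; the robot and the scene stay as the last step left them, time stands still between calls to the robot, and variables do not carry over. Pictures are saved under pics/ and viewed, about 12 in all and at most 16, crops included, and the job is handed in when it is done.

Besides the shell and the picture viewer there is one more tool, called after "Request:" as name(argument=value, ...) on one line, values as JSON. step_arm: Moves the arm, as the interface text tells. Its arguments: {"type":"object","properties":{"plan":{"type":"string"},"grip_force":{"type":"number"}},"required":["plan"]}

```bash
mkdir -p pics; ls
cat > h.py <<'E'
import numpy as np, cv2
from rig import readout, cams, workorder, spotter, ctrl
from scipy.spatial.transform import Rotation as R
def cam(n):
    i=cams.camera_info(n); f=210/np.tan(np.radians(i['vfov'])/2)
    return f,i['cx'],i['cy'],cv2.Rodrigues(np.array(i['rvec'],float))[0],np.array(i['tvec'],float).ravel()
def cloud(n,d):
    f,cx,cy,Rm,t=cam(n); v,u=np.mgrid[:420,:560]
    P=np.stack([(u-cx)/f*d,(v-cy)/f*d,d],-1).astype(float)
    W=(P-t)@Rm; W[d<=0]=np.nan; return W
def proj(n,p):
    f,cx,cy,Rm,t=cam(n); q=np.atleast_2d(p)@Rm.T+t
    return np.c_[q[:,0]/q[:,2]*f+cx,q[:,1]/q[:,2]*f+cy]
def save(n,im): cv2.imwrite('pics/'+n+'.png',cv2.cvtColor(im,cv2.COLOR_RGB2BGR))
def st():
    s=readout.sense(); print('t',round(s['time_s'],2),'pos',np.round(s['eef_pos'],1),'rot',np.round(s['ee_rot'],3),'F',np.round(s['force'],1),'g',round(s['grip_width'],3)); return s
def delta(target,yaw=None):
    """world target TCP -> tool-frame cm shift from current measured"""
    s=readout.sense(); q=s['ee_rot']; Rm=R.from_quat([q[1],q[2],q[3],q[0]]).as_matrix()
    return np.round(Rm.T@(np.array(target)-np.array(s['eef_pos']))/10,2)
E
python3 - <<'E'
from h import *
s=st(); print(ctrl.hold_point_z)
ims=[]
for n in ('scene','top'):
    im,d=cams.capture(n); np.save(n+'.npy',d); np.save(n+'_im.npy',im); save(n+'0',im)
    print(n,[np.round(x,3).tolist() for x in cam(n)])
    W=cloud(n,d)
    for t in ('mould','rod','mat','crate','soap_a','soap_b','soap_c','soap_d','shutter_tab','mug','oil'):
        for r in spotter.regions_of(n,t)[:4]:
            P=W[r['pixels']]; 
            print(t,round(r['conf'],2),np.round(r['extent']),np.round(np.nanmedian(P,0)),np.round(np.nanmin(P,0)),np.round(np.nanmax(P,0)))
E
```

```text
pics
t 0.0 pos [201.3 484.6 230.7] rot [-0.     0.196  0.981 -0.001] F [-0.3  1.   0.2] g 1.001
18.700000000000003
scene [503.186, 288.487, 209.97, [[0.41, 0.912, 0.006], [0.765, -0.34, -0.546], [-0.496, 0.229, -0.837]], [-199.452, -389.286, 1715.758]]
mould 0.95 [309. 210. 111.  98.] [552.  38.  25.] [373. -91.  -6.] [679. 167. 103.]
mould 0.62 [281. 204.  11.  11.] [506. -38.  59.] [497. -62.  54.] [517. -15.  66.]
rod 0.72 [166. 250.  29.  68.] [ 538. -369.   25.] [ 389. -386.   -2.] [ 597. -355.   36.]
mat 0.59 [166. 254.  90. 109.] [ 493. -385.    4.] [ 327. -461.   -5.] [ 635. -294.   34.]
crate 0.94 [393. 166.  85.  80.] [495. 339.   9.] [362. 250.  -4.] [624. 434.  50.]
crate 0.48 [333. 286.  47.  44.] [783.  -1.  46.] [718. -47.  -5.] [834.  55.  96.]
crate 0.24 [299. 209.  28.  51.] [594.  -5.  71.] [458. -13.  23.] [642.  12. 103.]
soap_a 0.69 [209. 192.  18.  20.] [ 368. -204.   32.] [ 309. -231.   -1.] [ 393. -174.   41.]
soap_a 0.65 [238. 182.  11.  19.] [ 373. -113.   33.] [ 337. -134.    4.] [392. -89.  41.]
soap_a 0.57 [271. 189.  18.  10.] [454. -46.  59.] [446. -68
[... 3494 characters left out ...]
soap_d 0.74 [282. 264.  21.  13.] [459. -42.  58.] [448. -67.  53.] [470. -17.  71.]
soap_d 0.63 [314. 303.  23.  26.] [ 363. -110.   34.] [ 334. -133.   -3.] [390. -87.  39.]
shutter_tab 0.75 [423. 245.  16.  84.] [ 530. -367.   24.] [ 390. -391.   -0.] [ 594. -353.   34.]
shutter_tab 0.65 [263. 224.   4.  81.] [560.  -3.  70.] [454. -11.  24.] [638.   2. 102.]
shutter_tab 0.24 [262. 121.  40.  54.] [802.  -1.  39.] [729. -46.  -1.] [863.  38.  95.]
mug 0.82 [262. 121.  35.  50.] [801.  -2.  37.] [729. -43.  -1.] [832.  36.  95.]
mug 0.25 [282. 238.  25.  10.] [510. -39.  58.] [501. -62.  53.] [520. -14.  65.]
oil 0.61 [142. 138.  44.  35.] [740. 254. 122.] [720. 236.  -4.] [815. 337. 195.]
```

Run:
```python
from h import *
im=np.load('top_im.npy')
c=im[150:350,70:480]; save('c_top',cv2.resize(c,(800,390),interpolation=cv2.INTER_CUBIC))
```

```text
(no output)
```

View pics/c_top.png

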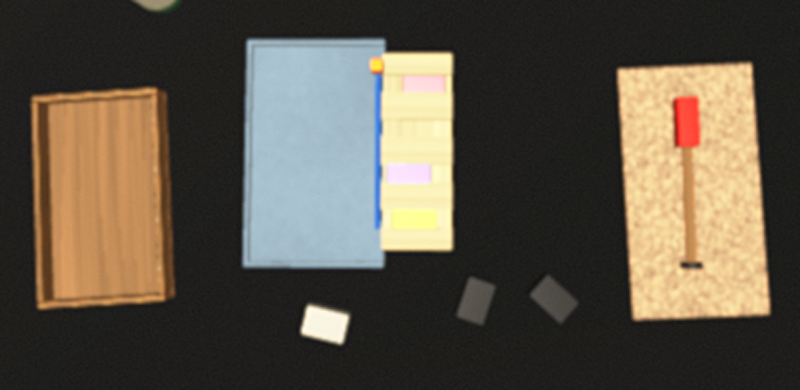

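View pics/scene0.png

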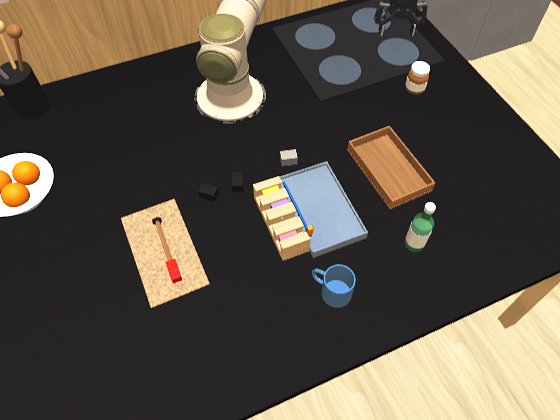

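Top crop: three bars sit in the mould. Pink is in the bore nearest the orange tab (crop 424,84), lavender at (409,173) and yellow at (414,218); the second bore looks empty. The scene view agrees: the rod lies on the mat with its handle at +x and its head towards the robot. The look-alikes are two black bars (top 314,303 and 353,302) and a cream one (top 236,316); none of them is in the mould.

Run:
```python
from h import *
for n in ('top','scene'):
    W=cloud(n,np.load(n+'.npy')); im=np.load(n+'_im.npy').astype(int); X,Y,Z=W[...,0],W[...,1],W[...,2]
    def rect(m,name):
        m=cv2.morphologyEx(m.astype(np.uint8),cv2.MORPH_OPEN,np.ones((2,2)))>0
        P=W[m]; r=cv2.minAreaRect(P[:,:2].astype(np.float32)); print(n,name,len(P),np.round(r[0],1),np.round(r[1],1),round(r[2],2),'z',np.round(np.median(P[:,2]),1))
    box=lambda a,b,c,d:(X>a)&(X<b)&(Y>c)&(Y<d)
    rect(box(400,700,-120,30)&(Z>62)&(Z<74),'mouldtop')
    rect(box(600,700,-40,40)&(Z>85)&(Z<110),'tab')
    rect(box(400,700,-15,200)&(Z>12)&(Z<45),'tray')
    rect(box(340,650,230,450)&(Z>33)&(Z<55),'crate rim')
    rect(box(340,650,230,450)&(Z>2)&(Z<11),'crate floor')
    r_,g,b=im[...,0],im[...,1],im[...,2]
    rect(box(330,660,-470,-280)&(r_>180)&(g<90)&(Z>15),'handle')
    rect(box(330,600,-470,-280)&(r_<70)&(Z>15),'head')
    rect(box(300,660,-470,-270)&(r_>90)&(Z>-8)&(Z<12),'mat')
    rect(box(300,660,-470,-270)&(Z>13)&(Z<50),'rodall')
```

```text
top mouldtop 2571 [564.2 -40.9] [  1.3 207.7] -120.68 z nan
top tab 41 [634.1  -7. ] [10.4 16. ] 85.61 z nan
top tray 7878 [nan nan] [0. 0.] 0.0 z nan
top crate rim 1104 [489.1 338.5] [254.2 164.2] 1.8 z nan
top crate floor 5274 [nan nan] [0. 0.] 0.0 z nan
top handle 263 [nan nan] [0. 0.] 0.0 z nan
top head 0 [0. 0.] [0. 0.] 0.0 z nan
top mat 8486 [ 466.7 -303.2] [280.4   0. ] 3.42 z nan
top rodall 687 [ 489.5 -374.3] [ 27.4 206.9] 86.12 z nan
scene mouldtop 1550 [528.4 -33.8] [ 74.1 253.6] 77.28 z nan
scene tab 38 [619.7   5.3] [11.6 55.9] 56.37 z 94.9
scene tray 4347 [520.7 123.7] [184.  258.4] 56.19 z nan
scene crate rim 692 [493.8 346.2] [269.8 140.7] 15.03 z nan
scene crate floor 2114 [493.4 300.3] [193.9 255.1] 57.88 z nan
scene handle 197 [ 566.6 -369.2] [24.7 60.2] 88.43 z 29.0
scene head 23 [ 399.7 -365.8] [ 9.3 21.9] 2.85 z 19.6
scene mat 5277 [ 487.1 -374.1] [333.1 106.6] 18.91 z nan
scene rodall 452 [ 495.4 -367.4] [ 25.7 202.1] 88.93 z nan
  return _methods._mean(a, axis=axis, dtype=dtype,
  ret = ret.dtype.type(ret / rcount)
```

```bash
cat >> h.py <<'E'
def rect(W,m,name,k=3):
    m=cv2.morphologyEx(m.astype(np.uint8),cv2.MORPH_OPEN,np.ones((k,k),np.uint8))>0 if k else m
    nl,l,s,_=cv2.connectedComponentsWithStats(m.astype(np.uint8))
    if nl<2: print(name,'none'); return
    P=W[(l==1+np.argmax(s[1:,4]))]; P=P[np.isfinite(P).all(1)]
    r=cv2.minAreaRect(P[:,:2].astype(np.float32)); print(name,len(P),np.round(r[0],1),np.round(r[1],1),round(r[2],2),'z',np.round(np.median(P[:,2]),1)); return r
E
python3 - <<'E'
from h import *
for n in ('top','scene'):
    W=cloud(n,np.load(n+'.npy')); im=np.load(n+'_im.npy').astype(int); X,Y,Z=W[...,0],W[...,1],W[...,2]
    print(n)
    box=lambda a,b,c,d:(X>a)&(X<b)&(Y>c)&(Y<d)&np.isfinite(Z)
    r_,g,b=im[...,0],im[...,1],im[...,2]
    rect(W,box(400,700,-120,30)&(Z>45)&(Z<80)&(r_>150)&(r_-b>30),'mouldtop')
    rect(W,box(400,700,-120,30)&(Z>45)&(Z<80)&(b>100)&(b-r_>50),'shutter',0)
    rect(W,box(600,700,-40,40)&(Z>85)&(Z<110),'tab',0)
    rect(W,box(400,700,-15,200)&(Z>12)&(Z<35)&(b-r_>10),'tray')
    rect(W,box(340,650,230,450)&(Z>-5)&(Z<55)&(r_>60)&(r_-b>25),'crate')
    rect(W,box(330,660,-470,-280)&(r_>180)&(g<90)&(Z>15),'handle',0)
    rect(W,box(300,660,-470,-270)&(Z>13)&(Z<50),'rodall',0)
    rect(W,box(300,660,-470,-270)&(r_>60)&(Z<50),'mat')
    for a in (box(400,700,-120,30)&(Z>45)&(Z<70)&(r_-g>15)&(b-g>8),):
        rect(W,a,'purple/pink',0)
E
```

```text
top
mouldtop 1090 [462.4 -44.7] [80.1 73.3] 88.34 z 67.8
shutter 245 [537.8  -2. ] [  6.  177.2] 88.09 z 69.5
tab 44 [633.2  -5.7] [12.9 14.1] 87.26 z 98.0
tray 7671 [540.3  75.8] [165.3 268.8] 88.35 z 22.7
crate 7813 [495.5 343.3] [266.5 174.7] 2.02 z 7.5
handle 263 [ 564.4 -368.3] [24.6 55.9] 89.41 z 28.7
rodall 690 [ 491.9 -368.3] [ 27.1 203.1] 89.12 z 24.4
mat 9324 [ 484.  -378.3] [309.  169.2] 0.7 z 3.2
purple/pink 212 [511.6 -36.8] [49.9 20. ] 88.42 z 58.5
scene
mouldtop 807 [610.9 -50.5] [80.7 80.4] 87.15 z 67.4
shutter 142 [533.3  -2.3] [  8.9 167.5] 87.9 z 69.3
tab 39 [634.5  -6.1] [13.4 15.6] 5.14 z 97.9
tray 3676 [542.5  74.3] [161.1 268.8] 87.59 z 23.1
crate 4055 [481.4 344.7] [281.7 184.2] 2.07 z 9.2
handle 200 [ 567.2 -370.5] [25.5 58.7] 89.16 z 29.6
rodall 455 [ 492.3 -368.9] [ 26.  208.6] 88.99 z 25.9
mat 5733 [ 481.4 -378.2] [312.5 163.4] 0.79 z 4.1
purple/pink 95 [509.7 -38.7] [24.8 48.2] 4.81 z 59.6
```

Request:
step_arm(plan="-41.1 -20 2 48 100;-41.1 -20 2 48 100;-41.1 -20 2 48 100;-41.1 -20 2 48 100;-41.1 -20 2 48 100;-41.1 -20 2 48 100;-41.1 -20 2 48 100;-41.1 -20 2 48 100;-41.1 -20 2 48 100;-41.1 -20 2 48 100")

```text
time_s: 2.2
eef_pos: [506.7, 138.6, 210.7]
ee_rot: [0.0, 0.579, 0.815, -0.0]
force: [-1.1, 0.3, -0.2]
grip_width: 1.001
```

```bash
cat >> h.py <<'E'
def go(target,ang):
    """tool shift (cm) and twist (deg) to bring TCP to target with tool y axis at world angle ang (deg, mod 180)"""
    s=st(); q=s['ee_rot']; Rm=R.from_quat([q[1],q[2],q[3],q[0]]).as_matrix()
    a=np.degrees(np.arctan2(Rm[1,1],Rm[0,1])); tw=(a-ang+90)%180-90
    print('shift cm',np.round(Rm.T@(np.array(target)-np.array(s['eef_pos']))/10,2),'twist',round(tw,1),'ang',round(a,1),'j6',round(s['joints'][5],2))
E
python3 -c "
from h import *
go([633,-6,210],-1.7)"
```

```text
t 2.2 pos [506.7 138.6 210.7] rot [ 0.     0.579  0.815 -0.   ] F [-1.1  0.3 -0.2] g 1.001
shift cm [-17.81   7.18   0.08] twist 20.9 ang 19.2 j6 -0.29
```

Request:
step_arm(plan="-17.8 7.2 0 20.9 100;-17.8 7.2 0 20.9 60;-17.8 7.2 0 20.9 60;-17.8 7.2 0 20.9 60;-17.8 7.2 0 20.9 60;-17.8 7.2 0 20.9 60")

```text
time_s: 2.8
eef_pos: [631.3, -1.4, 210.7]
ee_rot: [-0.001, 0.716, 0.698, -0.0]
force: [-0.8, 0.7, 0.4]
grip_width: 0.598
```

Run:
```python
from h import *
st(); im,d=cams.capture('wrist'); save('w1',im); W=cloud('wrist',d); X,Y,Z=W[...,0],W[...,1],W[...,2]
r_,g,b=[im[...,i].astype(int) for i in range(3)]
box=lambda a,b,c,d:(X>a)&(X<b)&(Y>c)&(Y<d)&np.isfinite(Z)
rect(W,box(600,680,-40,40)&(Z>85)&(Z<110)&(r_>150),'tab')
rect(W,box(400,700,-120,10)&(Z>45)&(Z<80)&(r_>150)&(r_-b>30),'mouldtop')
```

```text
t 2.8 pos [631.3  -1.4 210.7] rot [-0.001  0.716  0.698 -0.   ] F [-0.8  0.7  0.4] g 0.598
tab 375 [633.4  -3.7] [13.9 13.8] 88.39 z 97.4
mouldtop 6310 [610.6 -48.5] [81.  76.2] 88.37 z 67.6
```

View pics/w1.png

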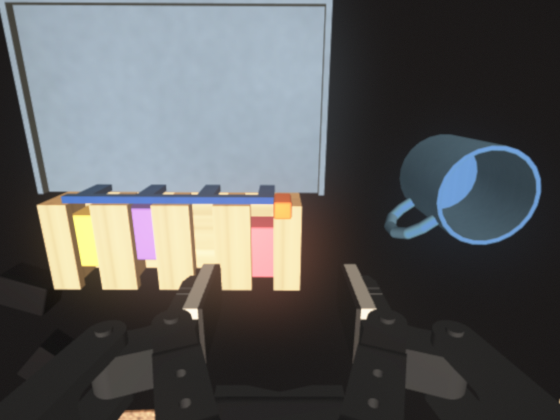

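Wrist view: the orange tab is at (283,207), with yellow, lavender and pink bars in the sight slots. The bore at +26 is empty (205,235). I'm lowering onto the tab.

Request:
step_arm(plan="-0.2 0.2 5 0 60;-0.2 0.2 10 0 60;-0.2 0.2 13.4 0 60;-0.2 0.2 13.4 0 60;-0.2 0.2 13.4 0 10;-0.2 0.2 13.4 0 10;-0.2 0.2 13.4 0 10;-0.2 0.2 13.4 0 10", grip_force=40)

```text
time_s: 3.65
eef_pos: [634.4, -3.4, 80.1]
ee_rot: [0.002, 0.716, 0.698, 0.001]
force: [-1.0, 1.4, 7.1]
grip_width: 0.149
```

Request:
step_arm(plan="0 0.5 -0.2 0 10;0 1 -0.3 0 10;0 1.6 -0.3 0 10;0 2.2 -0.3 0 10;0 2.7 -0.3 0 10;0 2.8 -0.3 0 10;0 2.8 -0.3 0 10;0 2.8 -0.3 0 10")

```text
time_s: 4.45
eef_pos: [656.8, -4.0, 79.9]
ee_rot: [-0.005, 0.716, 0.698, -0.005]
force: [-32.8, -0.7, 11.6]
grip_width: 0.152
```

Request:
step_arm(plan="0 -0.4 0 0 10;0 -0.4 0 0 60;0 -0.4 0 0 60;0 -0.4 -5 0 60;0 -0.4 -10 0 60;0 -0.4 -12 0 100")

```text
time_s: 5.05
eef_pos: [659.4, -4.5, 206.5]
ee_rot: [0.004, 0.716, 0.698, 0.003]
force: [0.3, 0.8, 0.1]
grip_width: 0.754
```

Run:
```python
from h import *
st(); im,d=cams.capture('wrist'); save('w2',im); W=cloud('wrist',d); X,Y,Z=W[...,0],W[...,1],W[...,2]
r_,g,b=[im[...,i].astype(int) for i in range(3)]
box=lambda a,b,c,d:(X>a)&(X<b)&(Y>c)&(Y<d)&np.isfinite(Z)
rect(W,box(600,690,-40,40)&(Z>85)&(Z<110)&(r_>150),'tab')
rect(W,box(400,700,-120,10)&(Z>45)&(Z<80)&(r_>150)&(r_-b>30),'mouldtop')
m=box(400,700,-120,-10)&(Z>62)&(Z<74); 
# profile along mould x at mid y
x=X[m]; print('x range',np.percentile(x,[.5,99.5]),'y',np.percentile(Y[m],[.5,99.5]))
h,e=np.histogram(x,np.arange(420,660,4)); print([(int(a),int(c)) for a,c in zip(e,h)])
go([560,-200,200],90)
im,d=cams.capture('top'); W=cloud('top',d); X,Y,Z=W[...,0],W[...,1],W[...,2]
r_,g,b=[im[...,i].astype(int) for i in range(3)]
box=lambda a,b,c,d:(X>a)&(X<b)&(Y>c)&(Y<d)&np.isfinite(Z)
rect(W,box(330,660,-470,-280)&(r_>180)&(g<90)&(Z>15),'handle',0)
rect(W,box(300,660,-470,-270)&(Z>13)&(Z<50),'rodall',0)
```

```text
t 5.05 pos [659.4  -4.5 206.5] rot [0.004 0.716 0.698 0.003] F [0.3 0.8 0.1] g 0.754
tab 398 [656.9  -5.3] [14.1 13.6] 88.38 z 98.5
mouldtop 6327 [611.5 -49.4] [81.  76.3] 88.38 z 68.6
x range [426.23832517 648.78781716] y [-88.15945121 -10.30770369]
[(420, 0), (424, 211), (428, 365), (432, 360), (436, 366), (440, 370), (444, 381), (448, 560), (452, 0), (456, 0), (460, 0), (464, 1), (468, 227), (472, 379), (476, 375), (480, 363), (484, 377), (488, 382), (492, 380), (496, 382), (500, 462), (504, 0), (508, 0), (512, 0), (516, 0), (520, 231), (524, 378), (528, 376), (532, 386), (536, 383), (540, 378), (544, 380), (548, 388), (552, 378), (556, 0), (560, 0), (564, 0), (568, 0), (572, 172), (576, 282), (580, 281), (584, 284), (588, 276), (592, 351), (596, 393), (600, 383), (604, 281), (608, 0), (612, 0), (616, 0), (620, 0), (624, 237), (628, 399), (632, 399), (636, 404), (640, 402), (644, 396), (648, 155), (652, 0)]
t 5.1 pos [659.8  -4.5 208.1] rot [0.005 0.716 0.698 0.003] F [ 1.2 -0.2  3.5] g 0.835
shift cm [-19.79  -9.49   0.74] twist 88.5 ang -1.5 j6 -0.16
handle 261 [ 563.4 -368.4] [23.7 58. ] 88.12 z 29.3
rodall 690 [ 491.8 -367.7] [ 26.7 202.9] 88.91 z 24.5
```

Request:
step_arm(plan="-36.7 -8.6 0 -85 100;-36.7 -8.6 0 -85 100;-36.7 -8.6 0 -85 100;-36.7 -8.6 0 -85 100;-36.7 -8.6 0 -85 100;-36.7 -8.6 3 -85 100;-36.7 -8.6 6 -90.5 100;-36.7 -8.6 6 -90.5 100;-36.7 -8.6 6 -90.5 100;-36.7 -8.6 6 -90.5 100")

```text
time_s: 6.15
eef_pos: [560.9, -370.1, 137.6]
ee_rot: [-0.001, 0.061, 0.998, 0.001]
force: [0.7, 0.3, 0.0]
grip_width: 1.0
```

Request:
step_arm(plan="0 0 0 0 80;0 0 0 0 80;0 0 0 0 80")

```text
time_s: 6.45
eef_pos: [562.2, -368.6, 140.0]
ee_rot: [-0.0, 0.064, 0.998, 0.0]
force: [-0.1, 0.3, -0.0]
grip_width: 0.804
```

Run:
```python
from h import *
st(); im,d=cams.capture('wrist'); save('w3',im); W=cloud('wrist',d); X,Y,Z=W[...,0],W[...,1],W[...,2]
r_,g,b=[im[...,i].astype(int) for i in range(3)]
box=lambda a,b,c,d:(X>a)&(X<b)&(Y>c)&(Y<d)&np.isfinite(Z)
rect(W,box(330,660,-470,-280)&(r_>120)&(g<90)&(b<90)&(Z>15)&(Z<50),'handle')
rect(W,box(300,660,-470,-270)&(Z>13)&(Z<50),'rodall')
go([564,-369.5,8],89)
```

```text
t 6.45 pos [ 562.2 -368.6  140. ] rot [-0.     0.064  0.998  0.   ] F [-0.1  0.3 -0. ] g 0.804
handle 30 [ 534.5 -377.4] [5.7 0.8] 86.75 z 24.1
rodall 5444 [ 507.2 -369.5] [ 26. 173.] 89.16 z 22.3
t 6.5 pos [ 562.2 -368.6  140.2] rot [ 0.     0.063  0.998 -0.   ] F [ 0.1 -0.3  0.5] g 0.801
shift cm [-0.19 -0.07 13.22] twist -6.3 ang 82.7 j6 -2.2
```

Request:
step_arm(plan="-0.2 -0.1 5 -6.3 80;-0.2 -0.1 10 -6.3 70;-0.2 -0.1 12.8 -6.3 70;-0.2 -0.1 13.2 -6.3 70;-0.2 -0.1 13.2 -6.3 15;-0.2 -0.1 13.2 -6.3 15;-0.2 -0.1 13.2 -6.3 15;-0.2 -0.1 13.2 -6.3 15;-0.2 -0.1 13.2 -6.3 15", grip_force=80)

```text
time_s: 7.4
eef_pos: [564.9, -371.0, 11.2]
ee_rot: [0.002, 0.008, 1.0, -0.002]
force: [-1.0, -0.3, 6.6]
grip_width: 0.283
```

Request:
step_arm(plan="0 0 -3 0 15;0 0 -6.5 0 15;11.3 9 -6.5 85 15;11.3 9 -6.5 85 15;11.3 9 -6.5 85 15;11.3 9 -6.5 85 15;11.3 9 -6.5 85 15;11.3 9 -6.5 85 15;11.3 9 -6.5 85 15;11.3 9 -6.5 85 15")

```text
time_s: 8.4
eef_pos: [452.6, -278.6, 74.4]
ee_rot: [0.001, 0.573, 0.819, -0.0]
force: [-0.0, -0.2, -0.9]
grip_width: 0.284
```

Request:
step_arm(plan="0 0 0 8 15;0 0 0 20 15;0 0 0 20 15")

```text
time_s: 8.7
eef_pos: [452.6, -278.7, 74.4]
ee_rot: [0.001, 0.707, 0.708, 0.0]
force: [-0.4, -0.2, -0.6]
grip_width: 0.286
```

Run:
```python
from h import *
go([453.3,-278.7,37],-1.65)
im,d=cams.capture('wrist'); save('w4',im); W=cloud('wrist',d); X,Y,Z=W[...,0],W[...,1],W[...,2]
r_,g,b=[im[...,i].astype(int) for i in range(3)]
box=lambda a,b,c,d:(X>a)&(X<b)&(Y>c)&(Y<d)&np.isfinite(Z)
rect(W,box(380,530,-260,-90)&(Z>60),'rod')
m=box(380,530,-260,-90)&(Z>60); print(np.percentile(Z[m],[5,50,95]))
```

```text
t 8.7 pos [ 452.6 -278.7   74.4] rot [0.001 0.707 0.708 0.   ] F [-0.4 -0.2 -0.6] g 0.286
shift cm [0.   0.07 3.74] twist 1.7 ang 0.1 j6 -0.77
rod 9654 [ 452.9 -214.7] [90.7 25.9] 89.47 z 84.4
[80.45293008 84.36605838 92.05596281]
```

View pics/w4.png

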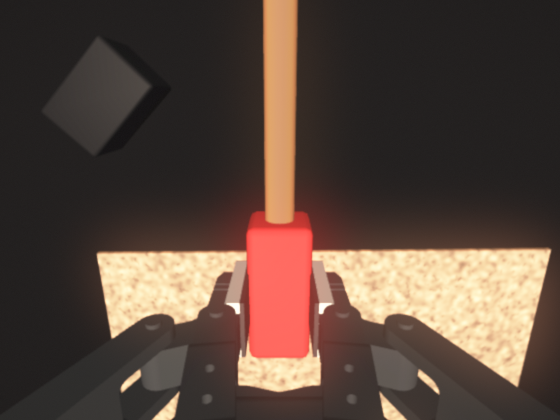

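Request:
step_arm(plan="0 0.1 1.9 1.7 15;0 0.1 3.7 1.7 15;0 0.1 3.7 1.7 15;0.5 0.1 3.7 1.7 15;1 0.1 3.7 1.7 15;1.5 0.1 3.7 1.7 15;2 0.15 3.7 1.7 15;2.5 0.15 3.7 1.7 15")

```text
time_s: 9.55
eef_pos: [453.7, -252.9, 36.7]
ee_rot: [0.0, 0.715, 0.699, 0.0]
force: [0.1, -0.2, -1.2]
grip_width: 0.285
```

Request:
step_arm(plan="1 0 0 0 15;2 0 0 0 15;3 0 0 0 15;4 0 0 0 15;5 0 0 0 15;6 0 0 0 15;7 0 0 0 15")

```text
time_s: 10.25
eef_pos: [455.1, -182.3, 36.2]
ee_rot: [-0.0, 0.715, 0.699, 0.0]
force: [0.1, 0.2, -1.3]
grip_width: 0.285
```

Request:
step_arm(plan="1 0 0 0 15;2 0 0 0 15;3 0 0 0 15;4 0 0 0 15;4.7 0 0 0 15;5.2 0 0 0 15;5.4 0 0 0 15;5.4 0 0 0 15")

```text
time_s: 11.05
eef_pos: [456.4, -129.3, 36.3]
ee_rot: [-0.0, 0.715, 0.699, 0.0]
force: [-0.4, -0.0, -1.1]
grip_width: 0.281
```

Run:
```python
from h import *
st(); im,d=cams.capture('top'); save('t5',cv2.resize(im[180:300,180:330],(600,480)));
```

```text
t 11.05 pos [ 456.4 -129.3   36.3] rot [-0.     0.715  0.699  0.   ] F [-0.4 -0.  -1.1] g 0.281
```

View pics/t5.png

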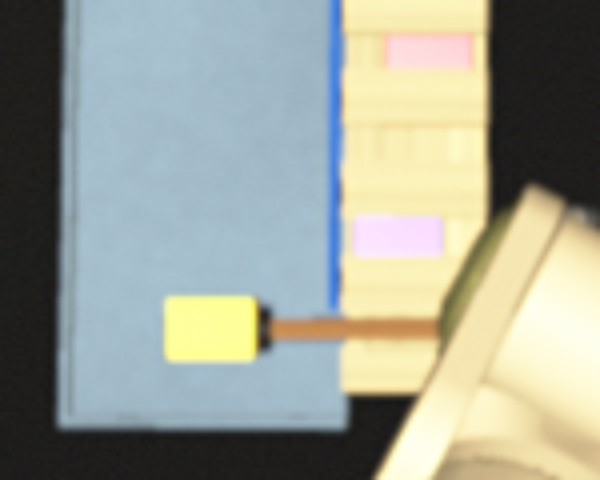

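Yellow is out, straight, in the tray at (210,328). Lavender is next.

Request:
step_arm(plan="-3 0 0 0 15;-8 0 0 0 15;-12 0 0 0 15;-15.2 0 0 0 15;-15.2 0 0 0 15;-15.2 2.6 0 0 15;-15.2 5.2 0 0 15;-15.2 5.2 0 0 15;-14 5.2 0 0 15;-12.5 5.2 0 0 15")

```text
time_s: 12.1
eef_pos: [504.7, -254.3, 36.0]
ee_rot: [-0.001, 0.715, 0.699, -0.0]
force: [-0.6, 0.4, -1.4]
grip_width: 0.286
```

Request:
step_arm(plan="1 0 0 0 15;2 0 0 0 15;3 0 0 0 15;4 0 0 0 15;5 0 0 0 15;6 0 0 0 15;7 0 0 0 15")

```text
time_s: 12.8
eef_pos: [507.1, -184.6, 36.2]
ee_rot: [-0.0, 0.715, 0.699, 0.0]
force: [0.8, -1.0, -1.0]
grip_width: 0.277
```

Request:
step_arm(plan="1 0 0 0 15;2 0 0 0 15;3 0 0 0 15;4 0 0 0 15;4.7 0 0 0 15;5.2 0 0 0 15;5.4 0 0 0 15;5.4 0 0 0 15")

```text
time_s: 13.6
eef_pos: [508.4, -131.5, 36.3]
ee_rot: [0.0, 0.715, 0.699, 0.0]
force: [-0.2, 0.0, -0.8]
grip_width: 0.281
```

```bash
cat >> h.py <<'E'
def bars(n='top'):
    im,d=cams.capture(n); W=cloud(n,d); X,Y,Z=W[...,0],W[...,1],W[...,2]
    hsv=cv2.cvtColor(im,cv2.COLOR_RGB2HSV).astype(int); H,S,V=hsv[...,0],hsv[...,1],hsv[...,2]
    ok=np.isfinite(Z)&(Y>-100)&(Z>15)&(Z<110)&(V>90)&(X>380)
    for k,(a,b,s) in {'yellow':(24,36,80),'lav':(125,155,30),'pink':(156,180,30),'green':(40,85,60)}.items():
        rect(W,ok&(H>=a)&(H<b)&(S>s),k)
    return im,W
E
python3 - <<'E'
from h import *
st(); im,W=bars()
E
```

```text
t 13.6 pos [ 508.4 -131.5   36.3] rot [0.    0.715 0.699 0.   ] F [-0.2  0.  -0.8] g 0.281
yellow 356 [462.9  73.2] [55.5 33.6] 88.5 z 56.1
lav 12 [525.7  44.9] [7.2 3.6] 2.82 z 55.3
pink 92 [615.9 -58.1] [41. 12.] 89.5 z 58.2
green none
```

Request:
step_arm(plan="-3 0 0 0 15;-8 0 0 0 15;-12 0 0 0 15;-15.2 0 0 0 15;-15.2 0 0 0 15;-15.2 4 0 0 15;-15.2 8 0 0 15;-15.2 10.4 0 0 15;-15.2 10.4 0 0 15;-13 10.4 0 0 15")

```text
time_s: 14.65
eef_pos: [608.9, -265.0, 35.6]
ee_rot: [-0.0, 0.716, 0.698, -0.0]
force: [1.0, 0.9, -1.4]
grip_width: 0.282
```

Request:
step_arm(plan="1 0 0 0 15;2 0 0 0 15;3 0 0 0 15;4 0 0 0 15;5 0 0 0 15;6 0 0 0 15;7 0 0 0 15;7.5 0 0 0 15")

```text
time_s: 15.45
eef_pos: [611.1, -187.6, 36.2]
ee_rot: [-0.0, 0.715, 0.699, 0.0]
force: [0.0, -0.8, -1.6]
grip_width: 0.281
```

Request:
step_arm(plan="1 0 0 0 15;2 0 0 0 15;3 0 0 0 15;4 0 0 0 15;4.7 0 0 0 15;5.2 0 0 0 15;5.4 0 0 0 15;5.4 0 0 0 15")

```text
time_s: 16.25
eef_pos: [612.4, -134.8, 36.3]
ee_rot: [-0.0, 0.715, 0.699, 0.0]
force: [0.2, -0.2, -0.5]
grip_width: 0.282
```

Request:
step_arm(plan="-3 0 0 0 15;-8 0 0 0 15;-12 0 0 0 15;-15.2 0 0 0 15;-15.2 0 0 0 15;-15.5 0 -3.8 0 15;-15.5 0 -3.8 0 15")

```text
time_s: 16.95
eef_pos: [610.5, -291.2, 79.0]
ee_rot: [0.004, 0.715, 0.699, 0.001]
force: [0.8, -0.3, 0.3]
grip_width: 0.28
```

Run:
```python
from h import *
st(); im,W=bars(); save('t6',cv2.resize(im[130:330,80:480],(800,400))); print(cv2.cvtColor(im,cv2.COLOR_RGB2HSV)[233,228:240:3])
```

```text
t 16.95 pos [ 610.5 -291.2   79. ] rot [0.004 0.715 0.699 0.001] F [ 0.8 -0.3  0.3] g 0.28
yellow 548 [506.9 -45.4] [74.4 47. ] 88.43 z 66.8
lav 356 [515.6  69.1] [52.  35.6] 88.29 z 56.2
pink 9 [637.3  64.3] [12.2  4.9] 22.99 z 55.8
green none
[[144  50 253]
 [144  50 253]
 [144  51 253]
 [144  53 252]]
```

View pics/t6.png

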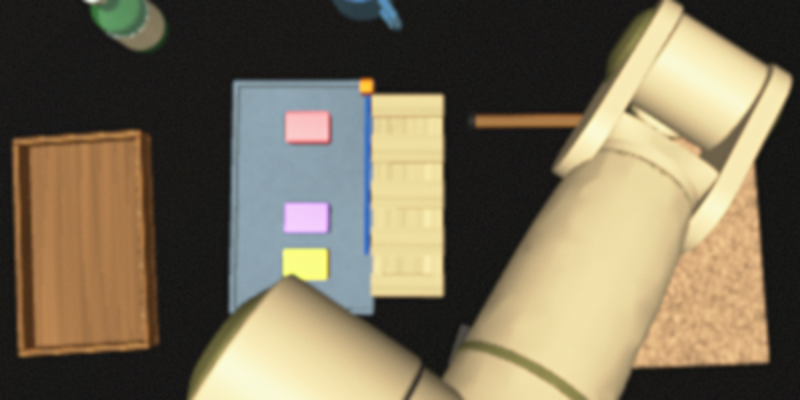

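All three bars are in the tray at (307,127), (305,217) and (305,264), and every sight slot is empty. I'm putting the rod back.

Request:
step_arm(plan="-8.4 -4.8 0 -85 15;-8.4 -4.8 0 -85 15;-8.4 -4.8 0 -85 15;-8.4 -4.8 0 -85 15;-8.4 -4.8 0 -85 15;-8.4 -4.8 0 -85 15;-8.4 -4.8 0 -85 15;-8.4 -4.8 0 -85 15;-8.4 -4.8 0 -85 15;-8.4 -4.8 0 -85 15")

```text
time_s: 18.0
eef_pos: [558.7, -371.8, 73.1]
ee_rot: [-0.001, 0.052, 0.999, 0.001]
force: [-0.3, -0.1, -0.3]
grip_width: 0.283
```

Request:
step_arm(plan="0 0 0 -5.7 15;0 0 0 -5.7 15;0 0 3 -5.7 15;0 0 5 -5.7 15;0 0 6 -5.7 15;0 0 6 -5.7 15")

```text
time_s: 18.6
eef_pos: [558.6, -372.3, 13.3]
ee_rot: [-0.001, 0.006, 1.0, 0.001]
force: [0.1, 0.5, -0.6]
grip_width: 0.283
```

Request:
step_arm(plan="0 0 0.2 0 15;0 0 0.2 0 50;0 0 0.2 0 60;0 0 0.2 0 60;0 0 -5 0 70;0 0 -10 0 80;0 0 -15 0 80;0 0 -17 0 80;0 0 -17 0 80", grip_force=28)

```text
time_s: 19.5
eef_pos: [559.9, -373.7, 189.0]
ee_rot: [0.003, 0.005, 1.0, -0.003]
force: [-0.3, -0.7, -0.6]
grip_width: 0.802
```

Run:
```python
from h import *
go([463,73,180],88.35)
```

```text
t 19.5 pos [ 559.9 -373.7  189. ] rot [ 0.003  0.005  1.    -0.003] F [-0.3 -0.7 -0.6] g 0.802
shift cm [10.18 44.56  0.6 ] twist 1.0 ang 89.4 j6 -2.32
```

Request:
step_arm(plan="5 44.6 0 1 80;5 44.6 0 1 80;5 44.6 0 1 80;5 44.6 0 1 80;5 44.6 0 1 80;5 44.6 0 1 80;5 44.6 0 1 80;5 44.6 0 1 80;5 44.6 0 1 80;5 44.6 0 1 80")

```text
time_s: 20.5
eef_pos: [512.1, 78.5, 183.4]
ee_rot: [-0.001, 0.011, 1.0, 0.001]
force: [0.7, -0.7, -0.5]
grip_width: 0.802
```

Run:
```python
from h import *
st(); im,W=bars('wrist'); save('w7',im)
X,Y,Z=W[...,0],W[...,1],W[...,2]
rect(W,np.isfinite(Z)&(Z>45)&(Z<65)&(Y>20)&(Y<160)&(X<485),'anyA'); rect(W,np.isfinite(Z)&(Z>45)&(Z<65)&(Y>20)&(Y<160)&(X>490)&(X<560),'anyB')
im,d=cams.capture('top'); W=cloud('top',d); X,Y,Z=W[...,0],W[...,1],W[...,2]
rect(W,np.isfinite(Z)&(X>300)&(X<660)&(Y>-470)&(Y<-270)&(Z>13)&(Z<50),'rod',0)
go([463,73,36],88.35)
```

```text
t 20.5 pos [512.1  78.5 183.4] rot [-0.001  0.011  1.     0.001] F [ 0.7 -0.7 -0.5] g 0.802
yellow 2922 [466.3  65.8] [53.  38.5] 88.62 z 55.5
lav 2953 [521.1  63.8] [56.5 46.7] 88.62 z 55.4
pink 2855 [631.5  59.9] [57.2 61.1] 88.75 z 55.3
green none
anyA 3004 [462.6  67.6] [50.  33.5] 88.58 z 55.5
anyB 2644 [514.7  65.4] [49.8 33.9] 88.35 z 55.5
rod 695 [ 486.5 -370.2] [ 27.9 202.7] 88.61 z 24.6
t 20.6 pos [513.2  74.4 183.5] rot [-0.001  0.013  1.    -0.   ] F [ 0.3 -0.8  0.5] g 0.798
shift cm [ 5.   -0.27 14.76] twist 0.1 ang 88.5 j6 -1.63
```

View pics/w7.png

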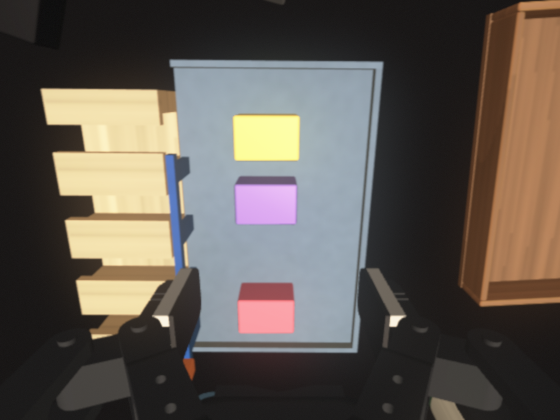

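Request:
step_arm(plan="5.1 -0.2 0 0 80;5.1 -0.2 5 0 80;5.1 -0.2 10 0 80;5.1 -0.2 13 0 80;5.1 -0.2 15.4 0 80;5.1 -0.2 15.4 0 80")

```text
time_s: 21.2
eef_pos: [460.9, 72.0, 27.6]
ee_rot: [-0.003, 0.015, 1.0, 0.0]
force: [0.2, 0.7, -0.0]
grip_width: 0.796
```

Request:
step_arm(plan="0 0 0 0 60;0 0 0 0 50;0 0 0 0 45;0 0 0 0 45;0 0 0 0 45;0 0 0 0 45", grip_force=28)

```text
time_s: 21.8
eef_pos: [463.3, 72.9, 31.2]
ee_rot: [0.001, 0.014, 1.0, -0.0]
force: [-1.6, -1.6, 7.1]
grip_width: 0.579
```

Request:
step_arm(plan="0 0 -3 0 45;0 0 -7 0 45;0 4 -9 0 45;2 9 -9 0 45;4 14 -9 0 45;4 18 -9 0 45;4 22 -9 0 45;4 24.6 -9 0 45;4 26.6 -9 0 45;4 26.6 -9 0 45")

```text
time_s: 22.8
eef_pos: [429.7, 342.0, 120.3]
ee_rot: [0.0, 0.013, 1.0, 0.0]
force: [0.2, -0.9, -0.6]
grip_width: 0.575
```

Run:
```python
from h import *
W=cloud('top',np.load('top.npy')); X,Y,Z=W[...,0],W[...,1],W[...,2]
b=np.isfinite(Z)&(X>340)&(X<650)&(Y>230)&(Y<450)
rect(W,b&(Z>37)&(Z<48),'rim',0); rect(W,b&(Z>1)&(Z<10),'floor',3)
c,s=np.cos(np.radians(2)),np.sin(np.radians(2)); p=b&(Z>38)&(Z<47)
for a in(0,2): 
  c,s=np.cos(np.radians(a)),np.sin(np.radians(a)); print(a,np.percentile(c*X[p]+s*Y[p],[2,98]),np.percentile(-s*X[p]+c*Y[p],[2,98]))
st(); im,d=cams.capture('wrist'); save('w8',im); W=cloud('wrist',d); X,Y,Z=W[...,0],W[...,1],W[...,2]
b=np.isfinite(Z)&(X>340)&(X<650)&(Y>230)&(Y<450)
rect(W,b&(Z>37)&(Z<48),'rim',0); p=b&(Z>38)&(Z<47); print([np.percentile(q[p],[1,99]) for q in (X,Y)])
```

```text
rim 985 [494.  332.7] [250.4 152.3] 1.96 z 41.9
floor 4849 [493.7 339.2] [238.5 130.1] 2.02 z 6.6
0 [369.20814567 618.207539  ] [255.51420271 408.53949473]
2 [381.03450461 629.17694886] [240.00576938 389.45820148]
t 22.8 pos [429.7 342.  120.3] rot [0.    0.013 1.    0.   ] F [ 0.2 -0.9 -0.6] g 0.575
rim 5572 [430.4 329.1] [123.5 150.3] 2.23 z 41.1
[array([367.55505763, 488.51877497]), array([253.79977912, 403.72251885])]
```

View pics/w8.png

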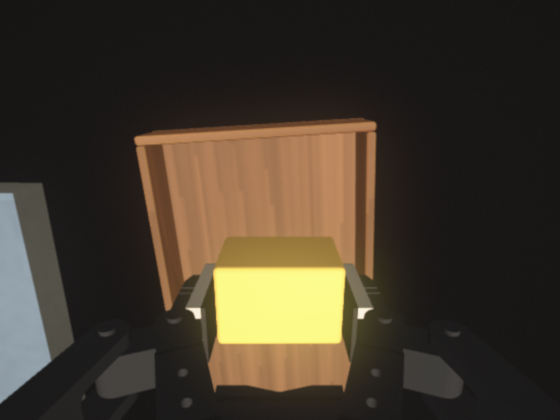

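The crate is at about (494,332), yaw 2°; the yellow bar is held level in the gripper. I'm placing it at crate x = -75.

Request:
step_arm(plan="1 -1.3 0 0 45;1 -1.3 4 0 45;1 -1.3 8 0 45;1 -1.3 9.8 0 45;1 -1.3 10.3 0 45;1 -1.3 10.3 0 45;1 -1.3 10.3 0 45")

```text
time_s: 23.55
eef_pos: [420.6, 327.5, 18.6]
ee_rot: [0.001, 0.014, 1.0, 0.0]
force: [0.5, 0.4, -0.5]
grip_width: 0.578
```

Request:
step_arm(plan="0 0 0 0 75;0 0 0 0 75;0 0 0 0 75;0 0 -5 0 75;0 0 -10 0 75;0 0 -14 0 80;-4 -10 -14 0 80;-8 -20 -14 0 80;-8 -20 -14 0 80")

```text
time_s: 24.45
eef_pos: [471.9, 185.3, 157.9]
ee_rot: [0.001, 0.014, 1.0, 0.0]
force: [0.8, 0.4, 0.6]
grip_width: 0.804
```

Run:
```python
from h import *
go([513.5,69.5,29],88.35)
```

```text
t 24.45 pos [471.9 185.3 157.9] rot [0.001 0.014 1.    0.   ] F [0.8 0.4 0.6] g 0.804
shift cm [ -4.46 -11.46  12.89] twist 0.1 ang 88.4 j6 -1.4
```

Request:
step_arm(plan="-4.4 -11.4 0 0 80;-4.4 -11.4 0 0 80;-4.4 -11.4 0 0 80;-4.4 -11.4 5 0 80;-4.4 -11.4 5 0 80")

```text
time_s: 24.95
eef_pos: [509.5, 71.0, 103.1]
ee_rot: [-0.005, 0.015, 1.0, 0.0]
force: [-0.5, 1.0, 0.3]
grip_width: 0.798
```

Run:
```python
from h import *
im,W=bars('wrist')
go([513.5,69.5,29],88.35)
```

```text
yellow none
lav 5708 [524.9  68.4] [58.2 52.8] 89.0 z 58.2
pink 3450 [614.1  73.6] [67.7 35.3] 59.35 z 52.9
green none
t 25.0 pos [510.9  71.5 106. ] rot [-0.003  0.014  1.     0.   ] F [-0.2  0.2  0.4] g 0.799
shift cm [-0.31 -0.2   7.7 ] twist 0.0 ang 88.4 j6 -1.63
```

Request:
step_arm(plan="-0.2 -0.2 4 0 80;-0.2 -0.2 7 0 80;-0.2 -0.2 7.8 0 80;-0.2 -0.2 7.8 0 65;-0.2 -0.2 7.8 0 50;-0.2 -0.2 7.8 0 45;-0.2 -0.2 7.8 0 45;-0.2 -0.2 7.8 0 45;-0.2 -0.2 7.8 0 45", grip_force=28)

```text
time_s: 25.9
eef_pos: [515.4, 69.5, 31.2]
ee_rot: [0.002, 0.014, 1.0, -0.0]
force: [-1.1, 1.4, 8.1]
grip_width: 0.582
```

Run:
```python
from h import *
go([494,331.5,120],88.4)
```

```text
t 25.9 pos [515.4  69.5  31.2] rot [ 0.002  0.014  1.    -0.   ] F [-1.1  1.4  8.1] g 0.582
shift cm [ 2.85 26.12 -8.89] twist -0.0 ang 88.4 j6 -1.63
```

Request:
step_arm(plan="0 0 -3 0 45;0 0 -7 0 45;0 4 -9 0 45;1 9 -9 0 45;2 14 -9 0 45;2.8 18 -9 0 45;2.8 22 -9 0 45;2.8 25 -9 0 45;2.8 26.1 -9 0 45;2.8 26.1 -9 0 45")

```text
time_s: 26.9
eef_pos: [493.5, 331.9, 119.7]
ee_rot: [0.0, 0.013, 1.0, 0.0]
force: [-0.1, -0.8, -0.2]
grip_width: 0.58
```

Run:
```python
from h import *
im,W=bars('wrist')
go([494,331.5,17.5],88.4)
```

```text
yellow none
lav none
pink 1149 [612.9 339.5] [ 3.1 83.9] 1.86 z 22.7
green none
t 26.95 pos [493.7 330.8 119.6] rot [ 0.     0.014  1.    -0.   ] F [ 0.4 -0.1 -0.8] g 0.577
shift cm [-0.03  0.07 10.21] twist 0.0 ang 88.4 j6 -1.15
```

Request:
step_arm(plan="0 0 4 0 45;0 0 8 0 45;0 0 9.8 0 45;0 0 10.3 0 45;0 0 10.3 0 45;0 0 10.3 0 45;0 0 10.3 0 75;0 0 10.3 0 75;0 0 10.3 0 75")

```text
time_s: 27.85
eef_pos: [493.9, 331.1, 16.7]
ee_rot: [0.0, 0.014, 1.0, 0.0]
force: [-0.1, 0.9, -0.2]
grip_width: 0.747
```

Request:
step_arm(plan="0 0 -5 0 75;0 0 -9 0 75;0 0 -13 0 80;-5 -8 -13 0 80;-9 -13 -13 0 80;-12.2 -18 -13 0 80;-12.2 -22 -13 0 80;-12.2 -26 -13 0 80;-12.2 -26 -13 0 80;-12.2 -26 -10 0 80")

```text
time_s: 28.85
eef_pos: [611.2, 62.7, 119.5]
ee_rot: [0.004, 0.017, 1.0, -0.001]
force: [0.5, 1.3, -0.3]
grip_width: 0.8
```

Run:
```python
from h import *
st(); im,W=bars('wrist'); save('w9',im)
go([617,67,29],88.35)
im,d=cams.capture('top'); save('t9',cv2.resize(im[130:330,80:480],(800,400)))
```

```text
t 28.85 pos [611.2  62.7 119.5] rot [ 0.004  0.017  1.    -0.001] F [ 0.5  1.3 -0.3] g 0.8
yellow none
lav none
pink 4872 [613.4  68.1] [50.8 34.7] 88.79 z 47.8
green none
t 28.9 pos [607.3  65.2 112. ] rot [-0.002  0.016  1.     0.   ] F [-1.5  0.3 -5.4] g 0.803
shift cm [-1.    0.21  8.3 ] twist -0.2 ang 88.2 j6 -1.62
```

View pics/t9.png

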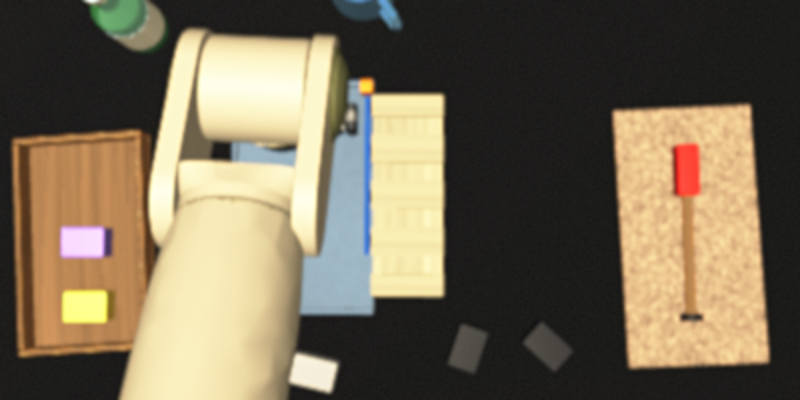

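Lavender (83,241) and yellow (86,307) lie in the crate apart, and the rod is on the mat. Pink is next.

Request:
step_arm(plan="0 0 0 0 80;0 0 0 0 80;0 0 0 0 80")

```text
time_s: 29.25
eef_pos: [608.6, 68.6, 117.5]
ee_rot: [0.001, 0.014, 1.0, -0.0]
force: [0.4, 0.0, -1.0]
grip_width: 0.798
```

Run:
```python
from h import *
im,W=bars('wrist')
go([617,67,29],88.35)
```

```text
yellow none
lav none
pink 5096 [627.  64.] [58.6 52.4] 88.64 z 55.2
green none
t 29.3 pos [608.6  68.4 117.3] rot [ 0.001  0.014  1.    -0.   ] F [-0.1  0.6 -0. ] g 0.799
shift cm [-0.83 -0.12  8.83] twist 0.1 ang 88.4 j6 -1.62
```

Request:
step_arm(plan="-0.8 -0.1 4 0 80;-0.8 -0.1 7 0 80;-0.8 -0.1 8.8 0 80;-0.8 -0.1 8.8 0 65;-0.8 -0.1 8.8 0 50;-0.8 -0.1 8.8 0 45;-0.8 -0.1 8.8 0 45;-0.8 -0.1 8.8 0 45;-0.8 -0.1 8.8 0 45", grip_force=28)

```text
time_s: 30.2
eef_pos: [616.4, 66.5, 28.7]
ee_rot: [0.0, 0.014, 1.0, -0.0]
force: [-0.1, -0.1, -0.8]
grip_width: 0.577
```

Run:
```python
from h import *
go([568,334.5,120],88.4)
```

```text
t 30.2 pos [616.4  66.5  28.7] rot [ 0.     0.014  1.    -0.   ] F [-0.1 -0.1 -0.8] g 0.577
shift cm [ 5.59 26.65 -9.13] twist -0.0 ang 88.4 j6 -1.62
```

Request:
step_arm(plan="0 0 -3 0 45;0 0 -7 0 45;1 4 -9 0 45;2 9 -9 0 45;3 14 -9 0 45;4.5 18 -9 0 45;5.6 22 -9 0 45;5.6 25 -9 0 45;5.6 26.6 -9 0 45;5.6 26.6 -9 0 45")

```text
time_s: 31.2
eef_pos: [567.2, 335.9, 118.2]
ee_rot: [0.0, 0.013, 1.0, 0.0]
force: [-0.7, 0.2, -0.6]
grip_width: 0.579
```

Request:
step_arm(plan="0 0 0 0 45;0 0 0 0 45")

```text
time_s: 31.4
eef_pos: [568.0, 332.9, 118.3]
ee_rot: [-0.0, 0.015, 1.0, -0.0]
force: [0.6, 0.7, 0.2]
grip_width: 0.577
```

Run:
```python
from h import *
go([568,334.5,17],88.4)
im,d=cams.capture('wrist'); save('w10',im)
```

```text
t 31.4 pos [568.  332.9 118.3] rot [-0.     0.015  1.    -0.   ] F [0.6 0.7 0.2] g 0.577
shift cm [ 0.    0.16 10.13] twist -0.1 ang 88.3 j6 -1.19
```

View pics/w10.png

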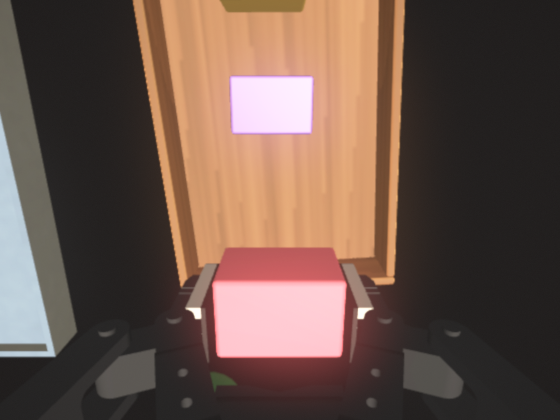

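Pink is held level over the empty end of the crate, with lavender at (271,105) well clear. I'm placing it.

Request:
step_arm(plan="0 0.1 4 0 45;0 0.1 8 0 45;0 0.1 9.6 0 45;0 0.1 10.1 0 45;0 0.1 10.1 0 45;0 0.1 10.1 0 45;0 0.1 10.1 0 75;0 0.1 10.1 0 75;0 0.1 10.1 0 75")

```text
time_s: 32.35
eef_pos: [568.1, 335.1, 18.0]
ee_rot: [0.001, 0.014, 1.0, 0.0]
force: [-0.3, -0.4, -0.1]
grip_width: 0.747
```

Request:
step_arm(plan="0 0 -5 0 75;0 0 -10 0 75;0 0 -15 0 75;0 -5 -18 0 75;0 -10 -18 0 75;0 -15 -18 0 75;0 -20 -18 0 60;0 -25 -18 0 60;-4 -29 -18 0 60;-8 -32 -18 0 60")

```text
time_s: 33.35
eef_pos: [630.1, 18.2, 198.4]
ee_rot: [0.0, 0.015, 1.0, -0.0]
force: [0.1, 0.4, 0.9]
grip_width: 0.598
```

Request:
step_arm(plan="0 0 0 0 60;0 0 0 0 60;0 0 0 0 60")

```text
time_s: 33.65
eef_pos: [629.5, 21.4, 197.6]
ee_rot: [-0.0, 0.014, 1.0, 0.0]
force: [1.4, 0.3, -0.4]
grip_width: 0.596
```

Run:
```python
from h import *
go([656.9,-5.3,130],88.4)
im,d=cams.capture('wrist'); W=cloud('wrist',d); X,Y,Z=W[...,0],W[...,1],W[...,2]
rect(W,np.isfinite(Z)&(X>600)&(X<700)&(Y>-50)&(Y<40)&(Z>85)&(Z<110),'tab')
im,W=bars('top'); save('t11',im[130:330,80:480]); X,Y,Z=W[...,0],W[...,1],W[...,2]
m=np.isfinite(Z)&(X>380)&(X<610)&(Y>270)&(Y<395)&(Z>20)&(Z<60)
for a,b in((380,460),(460,530),(530,605)): rect(W,m&(X>a)&(X<b),'crate bar')
rect(W,np.isfinite(Z)&(X>300)&(X<660)&(Y>-470)&(Y<-270)&(Z>13)&(Z<50),'rod',0)
```

```text
t 33.65 pos [629.5  21.4 197.6] rot [-0.     0.014  1.     0.   ] F [ 1.4  0.3 -0.4] g 0.596
shift cm [-2.82 -2.59  6.75] twist 0.0 ang 88.4 j6 -1.7
tab 414 [655.3  -5.9] [14.  13.8] 87.56 z 97.2
yellow 387 [570.1 -46.8] [71.9 45.2] 82.95 z 67.1
lav 324 [493.7 329.5] [49.6 32.4] 88.46 z 40.4
pink 18 [564.8 310.9] [12.5  2.8] 2.93 z 26.8
green none
crate bar 346 [420.2 326.6] [50.4 32.4] 88.25 z 40.3
crate bar 350 [493.8 329.4] [49.7 32.7] 88.19 z 40.2
crate bar 344 [571.2 334.2] [50.1 33.2] 89.62 z 40.4
rod 693 [ 486.5 -370.4] [ 27.9 202.8] 88.58 z 24.7
```

View pics/t11.png

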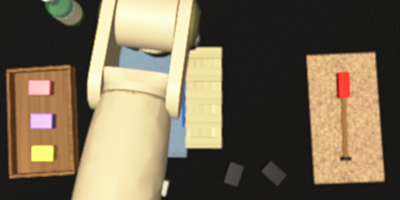

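All three bars lie apart in the crate and the rod is on the mat. I'm shutting the shutter.

Request:
step_arm(plan="-2.7 -2.65 0 0 60;-2.7 -2.65 5 0 60;-2.7 -2.65 9 0 60;-2.7 -2.65 11.6 0 60;-2.7 -2.65 11.6 0 60;-2.7 -2.65 11.6 0 10;-2.7 -2.65 11.6 0 10;-2.7 -2.65 11.6 0 10;-2.7 -2.65 11.6 0 10", grip_force=40)

```text
time_s: 34.65
eef_pos: [657.1, -6.1, 83.8]
ee_rot: [0.002, 0.014, 1.0, 0.0]
force: [-0.7, 4.2, 7.4]
grip_width: 0.149
```

Request:
step_arm(plan="0.5 0 0 0 10;1 0 0 0 10;1.6 0 0 0 10;2.2 0 0 0 10;2.7 0 0 0 10;2.8 0 0 0 10;2.8 0 0 0 10;2.8 0 0 0 10")

```text
time_s: 35.45
eef_pos: [631.0, -5.3, 83.9]
ee_rot: [0.005, 0.014, 1.0, 0.0]
force: [9.4, 4.8, 1.3]
grip_width: 0.147
```

Request:
step_arm(plan="0 0 0 0 60;0 0 0 0 60;0 0 0 0 60;0 0 -5 0 60;0 0 -10 0 60;5 0 -12 0 60;5 0 -12 0 60;5 0 -12 0 60;5 0 -12 0 60")

```text
time_s: 36.35
eef_pos: [578.5, -4.7, 200.7]
ee_rot: [-0.0, 0.014, 1.0, 0.0]
force: [-0.1, -0.4, -0.3]
grip_width: 0.597
```

Run:
```python
from h import *
st()
for n in ('top','scene'):
    im,d=cams.capture(n); W=cloud(n,d); X,Y,Z=W[...,0],W[...,1],W[...,2]; r,b=im[...,0].astype(int),im[...,2].astype(int)
    if n=='scene': save('s12',im)
    rect(W,np.isfinite(Z)&(X>600)&(X<690)&(Y>-40)&(Y<30)&(Z>85)&(Z<104)&(r-b>80),n+' tab',0)
    rect(W,np.isfinite(Z)&(X>300)&(X<660)&(Y>-470)&(Y<-270)&(Z>13)&(Z<50),'rod',0)
    m=np.isfinite(Z)&(X>380)&(X<610)&(Y>270)&(Y<395)&(Z>25)&(Z<60)
    for a,c in((380,460),(460,530),(530,605)): rect(W,m&(X>a)&(X<c),'crate bar')
```

```text
t 36.35 pos [578.5  -4.7 200.7] rot [-0.     0.014  1.     0.   ] F [-0.1 -0.4 -0.3] g 0.597
top tab none
rod 697 [ 486.4 -370.6] [ 27.4 202.7] 88.76 z 24.5
crate bar 339 [420.2 327. ] [51.6 32.4] 88.74 z 40.4
crate bar 342 [493.8 329.8] [50.6 32.5] 88.54 z 40.3
crate bar 320 [571.6 334.2] [50.6 31.6] 89.53 z 40.3
scene tab 34 [631.6  -6.9] [13.8 12.3] 8.25 z 96.8
rod 448 [ 486.9 -371.4] [ 25.9 209.5] 88.92 z 25.4
crate bar 194 [421.1 326.2] [39.8 49.9] 0.91 z 39.7
crate bar 201 [493.7 329.5] [53.7 39.5] 87.86 z 39.8
crate bar 211 [572.5 333.8] [53.1 36.3] 89.84 z 39.6
```

View pics/s12.png

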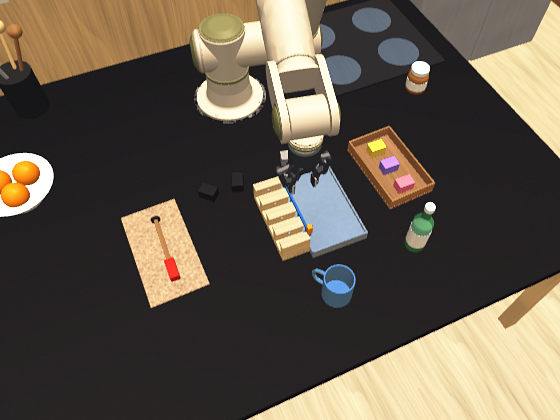

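The scene view shows three bars apart in the crate, the rod on its mat, the shutter shut, the bores empty, and the mug and bottle in place. I'm handing in.

```bash
python3 -c "
from h import *
print(workorder.finish_job())"
```

```text
the job is handed in; nothing more can be done
None
```

The job is done and handed in at about 36 s of the 210 s allowed; no verdict was reported. I opened the shutter to its stop and pushed the three bars present (yellow, lavender and pink; no green bar, and the +26 mm bore was empty) onto the tray with the rod. I then put the rod back, laid the bars in the crate with a 28 N grip and shut the shutter.

**Last checks:**
- **Bars:** all three lie flat, their tops at 40 mm. Their centres are about 74–78 mm apart, so none touch.
- **Rod:** its middle is about 8 mm from the mat's centre in y and 2–5 mm in x.
- **Shutter:** the tab moved 26 mm back to its end stop. The overhead view of it was blocked by the arm, so the shut position rests on the arm's travel and the scene camera, which agreed to about 1 mm.
- **Mug and bottle:** they looked unmoved in the last picture; I did not measure them again.

**One disagreement:** the first tab measurement put the shutter about 2.5 mm open at the start. After opening, the block and the end stop agreed with each other to within about 1 mm.

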